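# Clamp the cork block in the carving jig

## Task

Set the cork block up for carving: with the fingertips, push it along the jig board until its long side is flush against the far stop bar. Then push the handle of the toggle clamp round, past its dead point, until it snaps into lock and the rubber foot holds the block against the side fence. Only push: do not pick the block up, and leave the lino cutter, the eraser and the ink bottle behind the jig where they are.

Things in the scene. Friction and masses are not known exactly. Their poses are not given: they have to be found in the camera images.
- jig: Carving jig fixed to the bench: plywood board 190 (x) x 280 (y) x 15 mm. Origin: centre of its underside, on the bench. x points from the open front edge to the far stop bar, y to the side fence, z up. Both are light wood bars 20 mm wide, tops at z 35. Stop: near face at x = +70, y from -30 to +140. Fence: inner face at y = +120, x from -20 to +70. Toggle clamp on the -y part.
- cork_block: Loose cork block, 55 (x) x 95 (y) x 35 mm, 60 g, lying on the board (top 50 mm above the bench), its long side across the jig, almost parallel to the stop and 30 to 55 mm short of it, 2 to 10 mm clear of the side fence. Origin: centre of its underside, axes nearly parallel to the jig's. Home (against stop and fence): x = +42.5, y = +72.5 mm in the jig's frame.
- lever (a joint): Angle of the clamp's handle, rad, counter-clockwise from above. 0: open, handle points 175 deg from jig +x (to the front). A spring returns it to 0 if let go before the dead point at 1.66 (handle points to jig -y, in line with the plunger); beyond, it snaps by itself to its end stop at 1.90: locked. Pushing at mid-grip takes up to about 7 N.
- handle_grip (a point): Middle of the handle's black grip, on its axis, 85 mm from the pivot axis. The grip is a level round bar 20 mm thick, from 42 to 112 mm from the pivot, its axis 55 mm above the bench; it swings level. Nothing stands within 25 mm of it in its swing; below it is only board or bench.
- lever_pivot (a point): Point on the handle's vertical pivot axis, at the height of the grip's axis (55 mm above the bench); at x = +42.5, y = -107 mm in the jig's frame. Between it and the block stands the plunger's steel guide, 30 x 26 mm, top 47 mm above the bench.
- clamp_foot: Black round rubber foot, 26 mm across, on the clamp's plunger, axis 33 mm above the bench. It moves to jig +y by about 27 mm as the handle is pushed, meets the block's end and presses it, sprung, against the side fence (about 8 N when locked). Origin 16 mm behind its face.
- lino_cutter: Bystander: wooden-handled lino cutter 27 x 93 x 26 mm lying on the bench. Origin: centre of its underside.
- eraser: Bystander: eraser 19 x 42 x 12 mm lying on the bench. Origin: centre of its underside.
- bench_ink: Bystander: black ink bottle 37 mm across, 57 mm high, standing on the bench. Origin: centre of its underside.
Things that resemble listed ones, but are neither listed nor needed, are in the scene too. What is shaped like the cork_block but blue or purple is not meant.

How it is judged:
On the way, in this order (a step that is already met when the one before it is completed fails the run):
1. with the clamp still open, the block is flush against the far stop (x of cork_block in the frame of jig above 0.0385 m and angle between the x axis of cork_block and the x axis of jig, either way round below 0.08 rad and value of joint lever below 0.4 rad), for 0.2 s.
2. the lever is past its dead point and snapped into lock (value of joint lever above 1.84 rad), for 0.2 s.
At the end, for the whole second after the job is handed in: The lever is in lock (above 1.84 rad), the block lies flat on the board within 4 mm of the stop and of the side fence and square to within 0.06 rad, and the rubber foot presses on it with more than 3 N (value of joint lever above 1.84 rad and x of cork_block in the frame of jig above 0.0385 m and y of cork_block in the frame of jig above 0.0685 m and angle between the x axis of cork_block and the x axis of jig, either way round below 0.06 rad and height (world z) of cork_block below 0.02 m and angle between cork_block's own z axis and vertical below 0.08 rad and contact force between clamp_foot and cork_block above 3 N and linear speed of cork_block below 0.02 m/s); the robot touches nothing.
It fails at once if the block is lifted or tipped (height (world z) of cork_block above 0.024 m or angle between cork_block's own z axis and vertical above 0.25 rad).
It fails at once if the lino cutter, eraser or ink bottle is disturbed (moved 20 mm, or the bottle tipped) (distance of any of lino_cutter, eraser, bench_ink from where it was at the start of the episode above 0.02 m or angle between bench_ink's own z axis and vertical above 0.3 rad).
It also fails if it takes over 51 s, if anything falls off the work surface, if the arm or the gripper's body presses on something with over 40 N, if the wrist force passes 120 N, or if a joint passes its speed limit or range.

## Robot

A 6-joint arm with a two-finger parallel gripper is mounted at the origin on a cart in front of the work surface, level with it; the furniture and walls round the work are solid. World frame = base frame: x ahead of the robot, y to its left, z up, the work surface at z = 0. Lengths are in m, angles in rad, forces in N, time in s.
With the tool pointing down it reaches from about 0.325 to 1 m from the base axis. Payload 5.1 kg.
Tool frame: the origin (TCP) lies at the very end of the fingers, on their centre line; the grasp point (between the pads) lies 19 mm behind it; z points along the fingers, y is the line along which they close (so a half turn about z gives the same grasp; the last joint's range is limited). The gripper opens to 85 mm and grips with 20 to 120 N. Pads are 22 mm wide; open, the fingers measure 114 mm over their backs; the gripper's body (76 mm by 85 mm) begins 54 mm behind the grasp point. The pads swing forward as they close: fully open they stand 13 mm farther back than shut.
Start: joints at [1.068, 0.124, 1.65, -0, 1.367, -0.083], TCP at [0.265, 0.594, 0.231] pointing down, gripper open.
Joint ranges: [-2.61, 2.61], [-1.02, 2.33], [0.03, 2.71], [-1.35, 4.49], [0.32, 2.68], [-2.91, 2.91]. Speed limits (rad/s): [2.57, 2.57, 3.14, 3.14, 3.14, 3.14].

## Interface

Orientations are given as a unit quaternion [w, x, y, z].
In Python, from rig import robot, cams, job_done, look_for, outline_of gives the robot as it stands.
- The arm moves only by the tool jog_arm, never from a script. Its argument "rows" is a list of rows, each an object with "dp": the shift along the tool's x, y, z in units of 0.25 m (1.0 is 0.25 m), a list of three; "yaw": the turn about the tool's z in units of 2 rad (1.0 is 2 rad). In form: [{"dp": [dx, dy, dz], "yaw": yaw}, ...]. A call has 1 to 20 rows; each row shifts and turns the commanded pose from where the row before left it, along the tool's axes as they then stand; what a row does not reach is not made up. A row lasts 1/10 s, in which the tool goes at most 50 mm and 8.59 degrees, less where a joint would pass 70% of its speed; a pose out of reach is approached as far as the arm can. A call with a number of a shift or a turn outside -1 to 1 is refused whole. A call with a gripper value outside its range is refused whole. "grip" is the gripper command: -1 is fully open, 1 is shut, values between are in proportion, set as the call begins (left out, the last holds). The fingers move at their own pace and stop on an object; "grip_force" is the grip in N (left out, the last holds). Time passes only in rows, so rows that do not move let the fingers close. It gives the time, the measured TCP pose, the force, the opening and the grip force at its end, in the units of the state.
- robot.state(): the state, without advancing time (a new reading comes with each control period).
- cams.camera(name): name is "scene" or "top"; returns a dict with "image" (400x640x3 uint8, red, green, blue), "vfov" (degrees; the focal length in pixels is half the picture's height over the tangent of half this angle, whatever the lens; pixels are square), "cx", "cy" (the principal point, pixels), "cam_to_world" (4x4, takes a point from camera to world coordinates). Camera axes: x right, y down, z forward; pixel columns grow to the right and rows downward; lengths in m; the calibration is good to about 2 mm. A picture is of the moment at which its call begins. There is no depth.
- job_done(): hands the job in; it is judged then, once.
Trained networks look in a picture, given as the dict that the camera call returned (one of the last four; its "shot" number tells which), for a name from the list of things; names that differ only in an ending like _2 or _b are one class to them, and where a whole thing is asked for, a point or a joint stands for the part that bears it (a point fixed in the world has none). Each returns a list of dicts, best first, with "confidence" (0 to 1); they miss things now and then, are a little off and sometimes report something else, mostly with a low value. They report only what shows in the picture. A call takes as long as a camera call. They do not tell look-alikes from the thing itself.
- look_for(picture, thing): "position" ([x, y, z] in m, in the coordinates of the camera as it stood for that picture, good to about 4 mm: the middle of the surface that is visible of it).
- outline_of(picture, thing): "region" (400x640 bool, what is visible of it).
The state is a dict: "clock": time; "qpos": joint angles; "qvel": joint speeds; "joint_torque": joint torques, N m; "eef_pos": TCP position; "tcp_rot": TCP orientation; "contact_force": force on the tool from outside, world axes, zero at the start; "wrist_torque": the same for the moment, N m; "gripper_width": finger opening in m; "grip_force": force on a finger pad.
Only numpy, scipy, OpenCV 4.12 (cv2) and the standard library are available. Lean on these libraries where they do the work, as an engineer would, in place of code of your own. Each camera call takes 0.05 s, during which the arm holds its last target. There are 200 camera calls.

## Working session

There is one attempt and no reset: what is moved stays moved. The work goes in short steps, Python scripts to look and compute and a tool call to move; the robot and the scene stay as the last step left them, time stands still between calls to the robot, and variables do not carry over. Pictures are saved under pics/ and viewed, at most 10 in all, crops included, and the job is handed in when it is done.

Besides the shell and the picture viewer there is one more tool, called after "Emit:" in YAML: its name, and indented under it one key for each argument. jog_arm: Moves the arm, as the interface text tells. Its arguments: {"type":"object","properties":{"rows":{"type":"array"},"grip":{"type":"number"},"grip_force":{"type":"number"}},"required":["rows"]}

```bash
mkdir -p pics; cat > h.py <<'E'
import numpy as np, cv2
from rig import robot, cams, job_done, look_for, outline_of
def w(p,c):
    return (np.array(c["cam_to_world"])@np.r_[p,1])[:3]
def f(c): return 200/np.tan(np.radians(c["vfov"]/2))
def proj(P,c):
    q=np.linalg.inv(c["cam_to_world"])@np.r_[P,1]; return np.array([c["cx"]+f(c)*q[0]/q[2], c["cy"]+f(c)*q[1]/q[2]])
def ray(u,v,c,z):
    T=np.array(c["cam_to_world"]); d=T[:3,:3]@np.array([(u-c["cx"])/f(c),(v-c["cy"])/f(c),1]); o=T[:3,3]
    return o+d*(z-o[2])/d[2]
E
python3 - <<'E'
from h import *
s=robot.state(); print(s["clock"],s["eef_pos"],s["tcp_rot"],s["gripper_width"])
for n in ("top","scene"):
    c=cams.camera(n); cv2.imwrite(f"pics/{n}0.png",c["image"][...,::-1]); print(n,c["vfov"],np.round(c["cam_to_world"],3).tolist())
    for t in ["jig","cork_block","handle_grip","clamp_foot","lino_cutter","eraser","bench_ink"]:
        for d in look_for(c,t)[:3]:
            P=w(d["position"],c); print(t,round(d["confidence"],2),P.round(3),proj(P,c).round())
E
```

```text
0.0 [0.26465353 0.5930169  0.2300489 ] [-3.18328038e-04  2.08372730e-01  9.78048928e-01 -9.99479790e-04] 0.08525799406845071
top 42.12655453371837 [[-0.081, -0.974, 0.213, 0.275], [-0.997, 0.078, -0.019, -0.002], [0.002, -0.214, -0.977, 1.503], [0.0, 0.0, 0.0, 1.0]]
jig 0.62 [ 0.524 -0.118  0.014] [353. 216.]
cork_block 0.9 [ 0.544 -0.041  0.05 ] [326. 209.]
cork_block 0.89 [0.389 0.402 0.035] [173. 277.]
cork_block 0.75 [0.732 0.009 0.016] [304. 151.]
handle_grip 0.85 [ 0.499 -0.2    0.06 ] [384. 220.]
lino_cutter 0.41 [0.735 0.011 0.017] [304. 150.]
bench_ink 0.44 [ 0.743 -0.167  0.035] [363. 141.]
scene 55.530083691635625 [[0.693, -0.535, 0.483, -0.066], [-0.721, -0.515, 0.464, -0.62], [-0.0, -0.67, -0.743, 1.067], [0.0, 0.0, 0.0, 1.0]]
jig 0.86 [ 0.521 -0.138  0.015] [341. 237.]
cork_block 0.96 [ 0.542 -0.055  0.046] [327. 214.]
cork_block 0.96 [ 0.502 -0.436  0.031] [411. 294.]
cork_block 0.64 [0.389 0.384 0.034] [216. 176.]
handle_grip 0.42 [ 0.495 -0.203  0.058] [351. 245.]
clamp_foot 0.44 [0.736 0.001 0.016] [352. 183.]
lino_cutter 0.51 [0.735 0.002 0.014] [351. 183.]
eraser 0.64 [0.732 0.105 0.011] [331. 171.]
bench_ink 0.55 [ 0.741 -0.179  0.038] [391. 203.]
```

View pics/top0.png

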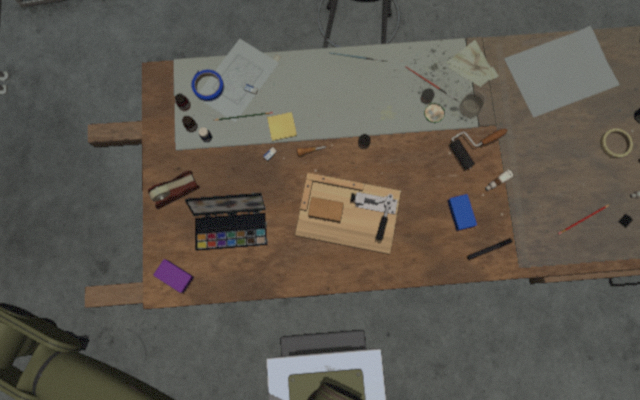

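View pics/scene0.png

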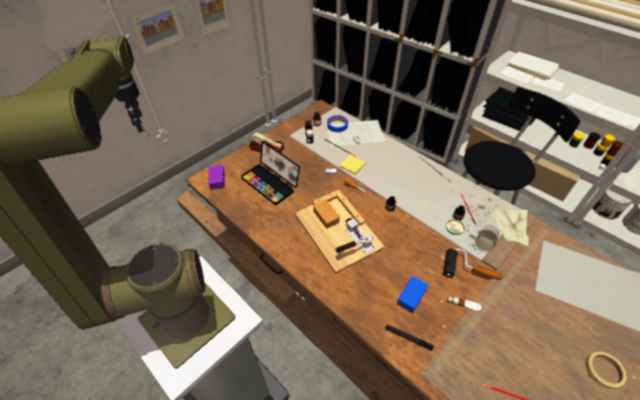

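The cork block is the brown one at top (326,209), scene (327,214). The look-alikes are blue at top (462,212) and purple at (173,277). The jig runs from (298,173) to (400,252), its handle is at (383,228), and the cutter, eraser and bottle are behind it. Next I'll enlarge the jig area and fit the outlines.

```bash
python3 - <<'E'
from h import *
from scipy.optimize import least_squares
c=cams.camera("top"); 
im=cv2.resize(c["image"][165:260,285:415],None,fx=6,fy=6,interpolation=cv2.INTER_CUBIC); cv2.imwrite("pics/crop1.png",im[...,::-1])
def show(t,z,c):
    for d in outline_of(c,t)[:2]:
        m=d["region"].astype(np.uint8); cs=max(cv2.findContours(m,0,cv2.CHAIN_APPROX_NONE)[0],key=cv2.contourArea)
        P=np.array([ray(u,v,c,z)[:2] for u,v in cs[:,0]])
        r=cv2.minAreaRect((P*1000).astype(np.float32)); print(t,round(d["confidence"],2),m.sum(),np.round(r[0],1),np.round(r[1],1),round(r[2],1))
for t,z in [("jig",.015),("cork_block",.05),("handle_grip",.055),("clamp_foot",.033)]: show(t,z,c)
c=cams.camera("scene"); 
im=cv2.resize(c["image"][185:275,290:390],None,fx=6,fy=6,interpolation=cv2.INTER_CUBIC); cv2.imwrite("pics/crop2.png",im[...,::-1])
for t,z in [("jig",.015),("cork_block",.05),("handle_grip",.055)]: show(t,z,c)
E
```

```text
jig 0.74 5604 [ 536.  -102.4] [285.  194.8] 74.0
cork_block 0.83 711 [390.2 397. ] [100.2  55.6] 53.1
cork_block 0.63 624 [543.4 -37.4] [90.2 58.5] 75.8
handle_grip 0.6 279 [ 507.6 -203.9] [ 21.3 137. ] 70.2
handle_grip 0.34 77 [717.4 110.2] [16.9 37.5] 42.1
clamp_foot 0.19 256 [ 512.1 -206.6] [ 20.2 137.5] 69.3
jig 0.86 3380 [ 540.6 -101.5] [302.4 199. ] 74.2
cork_block 0.92 466 [539.8 -49.5] [111.9  66.5] 75.7
cork_block 0.84 379 [381.6 368.1] [128.3  62.3] 55.4
handle_grip 0.5 171 [ 507.3 -205.9] [ 23.3 124.1] 65.5
```

View pics/crop1.png

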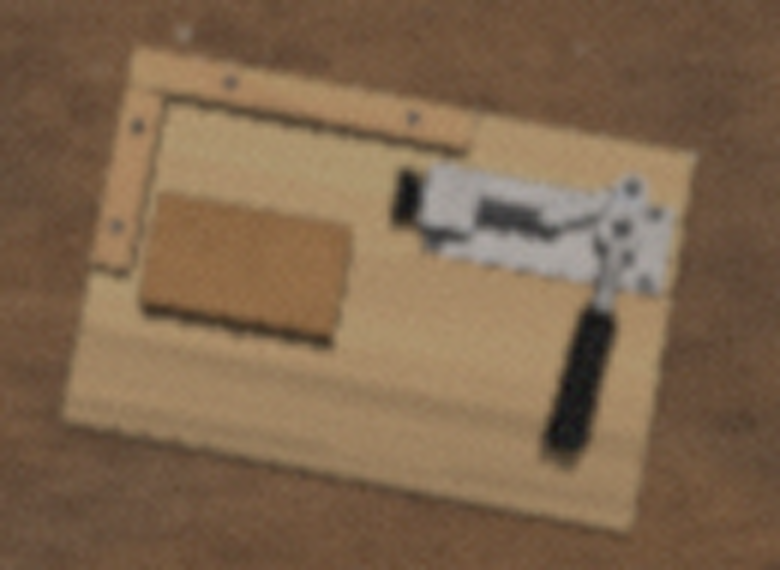

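View pics/crop2.png

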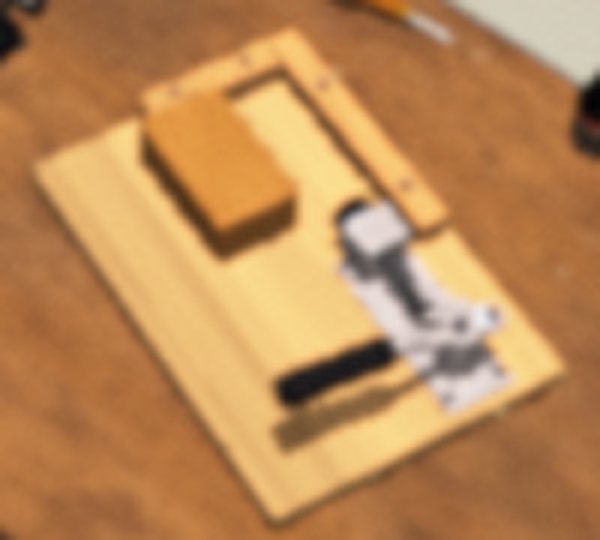

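The crops show the board corners, both bars, the block and the clamp clearly. I'll fit the jig and block poses from the corner pixels in both views.

```bash
cat >> h.py <<'E'
def fit(obs,x0):
    from scipy.optimize import least_squares
    def res(p):
        R=np.array([[np.cos(p[2]),-np.sin(p[2])],[np.sin(p[2]),np.cos(p[2])]]); o=[]
        for c,off,L in obs:
            for (u,v),X in L:
                P=np.r_[R@X[:2]+p[:2],X[2]]; o+=list(proj(P,c)-((np.array([u,v])+.5)/6-.5+off))
        return np.array(o)
    s=least_squares(res,x0,loss="soft_l1"); return s.x,res(s.x)
E
python3 - <<'E'
from h import *
t=cams.camera("top");s=cams.camera("scene")
a,b=np.array([285,165]),np.array([290,185])
J=[(-.095,.14,.015),(-.095,-.14,.015),(.095,-.14,.015),(.09,.14,.035)]
jt=list(zip([(64,418),(632,530),(696,152),(135,45)],J)); js=list(zip([(38,168),(280,520),(565,372),(290,28)],J))
# back of stop is at x=+.090
B=[(.0275,.0475,.05),(.0275,-.0475,.05),(-.0275,-.0475,.05),(-.0275,.0475,.05)]
bt=list(zip([(160,192),(352,222),(333,332),(142,303)],B)); bs=list(zip([(222,93),(297,187),(222,230),(145,145)],B))
for nm,T,S in (("jig",jt,js),("block",bt,bs)):
    for o in ([(t,a,T)],[(s,b,S)],[(t,a,T),(s,b,S)]):
        x,r=fit(o,[.54,-.1,-.27]); print(nm,x.round(4),r.round(1))
    if nm=="jig": j=x
    else:
        c,d=np.cos(j[2]),np.sin(j[2]); print("block in jig",np.array([[c,d],[-d,c]])@(x[:2]-j[:2]),x[2]-j[2])
c,d=np.cos(j[2]),np.sin(j[2])
print("pivot",np.array([[c,-d],[d,c]])@[.0425,-.107]+j[:2])
E
```

```text
jig [ 0.5377 -0.1046 -0.274 ] [-0.8  0.2  0.4  0.3  0.3 -0.3 -0.1 -0.3]
jig [ 0.5384 -0.1085 -0.2712] [-1.4 -0.2 -0.3  0.4  0.8 -0.5  0.6  0. ]
jig [ 0.5379 -0.1061 -0.2722] [-0.2  0.2  1.   0.1  0.8 -0.5  0.4 -0.3 -1.9 -0.5 -1.1  0.   0.1 -0.8
  0.1 -0.2]
block [ 0.547  -0.0393 -0.2379] [-0.5 -0.2  0.4 -0.1  0.7  0.3 -0.6 -0. ]
block [ 0.5467 -0.0461 -0.2698] [-0.3 -0.8  1.4  1.4  0.2  0.8 -0.9 -3.5]
block [ 0.5471 -0.041  -0.2398] [ 0.1 -0.3  1.  -0.2  1.3  0.3 -0.  -0.1 -1.8 -1.7  0.6  0.2 -0.4 -0.1
 -2.1 -4. ]
block in jig [-0.00863444  0.06518734] 0.03241684351387586
pivot [ 0.55007284 -0.2205761 ]
```

Emit:
jog_arm:
  rows:
    - {"dp": [0, 0, 0], "yaw": -0.0745}
    - {"dp": [-0.095, -0.134, 0], "yaw": 0}
    - {"dp": [-0.095, -0.134, 0], "yaw": 0}
    - {"dp": [-0.095, -0.134, 0], "yaw": 0}
    - {"dp": [-0.095, -0.134, 0], "yaw": 0}
    - {"dp": [-0.095, -0.134, 0], "yaw": 0}
    - {"dp": [-0.095, -0.134, 0], "yaw": 0}
    - {"dp": [-0.095, -0.134, 0], "yaw": 0}
    - {"dp": [-0.095, -0.134, 0], "yaw": 0}
    - {"dp": [-0.095, -0.134, 0], "yaw": 0}
    - {"dp": [-0.095, -0.134, 0], "yaw": 0}
    - {"dp": [-0.095, -0.134, 0], "yaw": 0}
    - {"dp": [-0.095, -0.134, 0], "yaw": 0}
    - {"dp": [-0.095, -0.134, 0], "yaw": 0}
    - {"dp": [-0.095, -0.134, 0], "yaw": 0}
    - {"dp": [-0.095, -0.134, 0], "yaw": 0}
    - {"dp": [-0.095, -0.134, 0], "yaw": 0}
    - {"dp": [0, 0, 0], "yaw": 0}
    - {"dp": [0, 0, 0], "yaw": 0}
  grip: 0

```text
clock: 3.25
eef_pos: [0.4877, -0.0252, 0.2313]
tcp_rot: [-0.0, 0.136, 0.991, 0.0]
contact_force: [-0.8, 0.2, -1.1]
gripper_width: 0.0423
grip_force: 0.0
```

```bash
cat >> h.py <<'E'
from scipy.spatial.transform import Rotation as Ro
J0=np.array([.538,-.1055]); th=-.273
def st():
    s=robot.state(); q=s["tcp_rot"]; R=Ro.from_quat([q[1],q[2],q[3],q[0]]).as_matrix()
    j=Ro.from_euler("z",-th).as_matrix()[:2,:2]@(np.array(s["eef_pos"])[:2]-J0)
    print("t",round(s["clock"],2),"jig mm",(j*1000).round(1),"z",round(s["eef_pos"][2]*1000,1),"tool y angle vs jig y deg",round(np.degrees(np.arctan2(R[1,1],R[0,1])-th)-90,2),"F",np.round(s["contact_force"],1),"w",round(s["gripper_width"],4))
E
python3 -c "from h import *; st()"
```

```text
t 3.25 jig mm [-70.   63.7] z 231.3 tool y angle vs jig y deg 0.01 F [-0.8  0.2 -1.1] w 0.0423
```

Emit:
jog_arm:
  rows:
    - {"dp": [0, 0, 0.13], "yaw": 0}
    - {"dp": [0, 0, 0.13], "yaw": 0}
    - {"dp": [0, 0, 0.13], "yaw": 0}
    - {"dp": [0, 0, 0.13], "yaw": 0}
    - {"dp": [0, 0, 0.13], "yaw": 0}
    - {"dp": [0, 0, 0.1], "yaw": 0}
    - {"dp": [0, 0, 0.04], "yaw": 0}
    - {"dp": [0, 0, 0.04], "yaw": 0}
    - {"dp": [0, 0, 0], "yaw": 0}
    - {"dp": [0, 0, 0], "yaw": 0}
    - {"dp": [0, 0, 0], "yaw": 0}

```text
clock: 4.35
eef_pos: [0.4889, -0.0247, 0.0253]
tcp_rot: [0.001, 0.135, 0.991, -0.0]
contact_force: [-0.6, 0.8, 0.3]
gripper_width: 0.0431
grip_force: 0.0
```

```bash
python3 - <<'E'
from h import *
st()
a=cams.camera("top")["image"][165:260,285:415]; b=cams.camera("scene")["image"][165:275,270:400]
cv2.imwrite("pics/c3.png",np.hstack([cv2.resize(x,(390,330),interpolation=cv2.INTER_CUBIC) for x in (a,b)])[...,::-1])
E
```

```text
t 4.35 jig mm [-69.1  64.6] z 25.3 tool y angle vs jig y deg 0.13 F [-0.6  0.8  0.3] w 0.0431
```

View pics/c3.png

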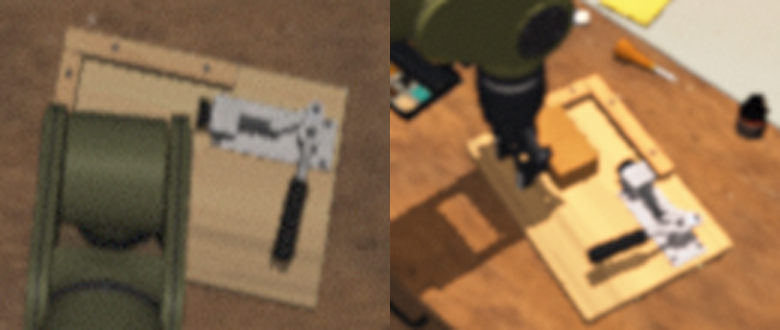

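The fingers stand in front of the block's long side, at about (525,165) in the right half, and are clear of it. Now I'll push.

Emit:
jog_arm:
  rows:
    - {"dp": [-0.02, 0, 0], "yaw": 0}
    - {"dp": [-0.02, 0, 0], "yaw": 0}
    - {"dp": [-0.02, 0, 0], "yaw": 0}
    - {"dp": [-0.016, 0, 0], "yaw": 0}
    - {"dp": [-0.016, 0, 0], "yaw": 0}
    - {"dp": [-0.016, 0, 0], "yaw": 0}
    - {"dp": [-0.016, 0, 0], "yaw": 0}
    - {"dp": [-0.016, 0, 0], "yaw": 0}
    - {"dp": [-0.016, 0, 0], "yaw": 0}
    - {"dp": [-0.016, 0, 0], "yaw": 0}
    - {"dp": [-0.016, 0, 0], "yaw": 0}
    - {"dp": [-0.016, 0, 0], "yaw": 0}
    - {"dp": [-0.016, 0, 0], "yaw": 0}
    - {"dp": [-0.016, 0, 0], "yaw": 0}
    - {"dp": [-0.016, 0, 0], "yaw": 0}
    - {"dp": [0, 0, 0], "yaw": 0}

```text
clock: 6.05
eef_pos: [0.5491, -0.0416, 0.024]
tcp_rot: [0.0, 0.135, 0.991, -0.0]
contact_force: [1.0, 0.1, 0.3]
gripper_width: 0.0425
grip_force: 0.0
```

```bash
python3 -c "from h import *; st()"
```

```text
t 6.05 jig mm [-6.6 64.5] z 24.0 tool y angle vs jig y deg 0.12 F [1.  0.1 0.3] w 0.0425
```

Push on in small steps until the force rises.

Emit:
jog_arm:
  rows:
    - {"dp": [-0.01, 0, 0], "yaw": 0}
    - {"dp": [-0.01, 0, 0], "yaw": 0}
    - {"dp": [-0.01, 0, 0], "yaw": 0}
    - {"dp": [-0.008, 0, 0], "yaw": 0}
    - {"dp": [0, 0, 0], "yaw": 0}

```text
clock: 6.55
eef_pos: [0.5579, -0.0441, 0.0239]
tcp_rot: [0.0, 0.135, 0.991, -0.0]
contact_force: [-0.4, -1.0, 0.2]
gripper_width: 0.0425
grip_force: 0.0
```

```bash
python3 -c "from h import *; st()"
```

```text
t 6.55 jig mm [ 2.6 64.5] z 23.9 tool y angle vs jig y deg 0.13 F [-0.4 -1.   0.2] w 0.0425
```

Emit:
jog_arm:
  rows:
    - {"dp": [-0.006, 0, 0], "yaw": 0}
    - {"dp": [-0.006, 0, 0], "yaw": 0}
    - {"dp": [0, 0, 0], "yaw": 0}

```text
clock: 6.85
eef_pos: [0.5588, -0.0442, 0.0236]
tcp_rot: [-0.003, 0.135, 0.991, 0.0]
contact_force: [-6.5, 2.2, 5.4]
gripper_width: 0.043
grip_force: 3.5
```

```bash
python3 -c "from h import *; st()"
```

```text
t 6.85 jig mm [ 3.5 64.6] z 23.6 tool y angle vs jig y deg 0.1 F [-6.5  2.2  5.4] w 0.043
```

Emit:
jog_arm:
  rows:
    - {"dp": [0, 0, 0], "yaw": 0}
    - {"dp": [0, 0, 0], "yaw": 0}
    - {"dp": [0, 0, 0], "yaw": 0}
    - {"dp": [0.02, 0, 0], "yaw": 0}
    - {"dp": [0.04, 0, 0], "yaw": 0}
    - {"dp": [0.06, 0, 0], "yaw": 0}
    - {"dp": [0.08, 0, 0], "yaw": 0}
    - {"dp": [0, 0, -0.1], "yaw": 0}
    - {"dp": [0, 0, -0.1], "yaw": 0}
    - {"dp": [0, 0, -0.12], "yaw": 0}
    - {"dp": [0, 0, -0.12], "yaw": 0}
    - {"dp": [0.1, 0, 0], "yaw": 0}
    - {"dp": [0.15, 0, 0], "yaw": 0}
    - {"dp": [0.15, 0, 0], "yaw": 0}
    - {"dp": [0, 0, 0], "yaw": 0}
  grip: 0

```text
clock: 8.35
eef_pos: [0.4118, -0.0036, 0.1321]
tcp_rot: [-0.001, 0.135, 0.991, 0.0]
contact_force: [0.3, 0.6, 0.6]
gripper_width: 0.0426
grip_force: 0.0
```

```bash
python3 - <<'E'
from h import *
st(); print(np.round(robot.state()["qpos"],3))
a=cams.camera("top")["image"][165:260,285:415]; b=cams.camera("scene")["image"][165:275,270:400]
cv2.imwrite("pics/c4.png",np.hstack([cv2.resize(x,(390,330),interpolation=cv2.INTER_CUBIC) for x in (a,b)])[...,::-1])
E
```

```text
t 8.35 jig mm [-149.    64.1] z 132.1 tool y angle vs jig y deg 0.18 F [0.3 0.6 0.6] w 0.0426
[-0.139 -0.354  2.257  0.     1.241 -1.44 ]
```

View pics/c4.png

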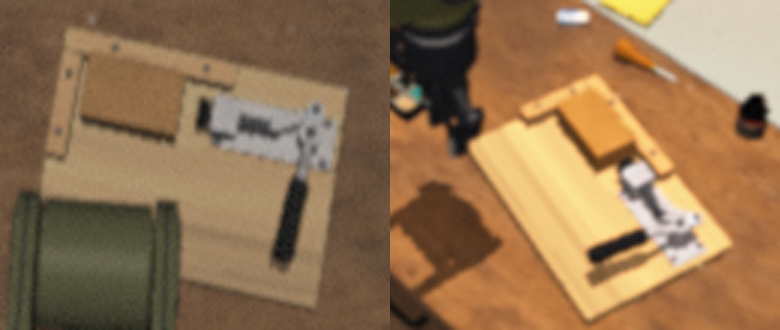

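The block is flush against the stop, with no gap at (130,65)–(185,80) in the left half, and the handle is still open. Next I'll shut the fingers, turn 95° and go beside the handle.

Emit:
jog_arm:
  rows:
    - {"dp": [0, 0, 0], "yaw": 0.069}
    - {"dp": [0, 0, 0], "yaw": 0.069}
    - {"dp": [0, 0, 0], "yaw": 0.069}
    - {"dp": [0, 0, 0], "yaw": 0.069}
    - {"dp": [0, 0, 0], "yaw": 0.069}
    - {"dp": [0, 0, 0], "yaw": 0.069}
    - {"dp": [0, 0, 0], "yaw": 0.069}
    - {"dp": [0, 0, 0], "yaw": 0.069}
    - {"dp": [0, 0, 0], "yaw": 0.069}
    - {"dp": [0, 0, 0], "yaw": 0.069}
    - {"dp": [0, 0, 0], "yaw": 0.069}
    - {"dp": [0, 0, 0], "yaw": 0.07}
    - {"dp": [-0.08, 0.084, 0], "yaw": 0}
    - {"dp": [-0.08, 0.084, 0], "yaw": 0}
    - {"dp": [-0.08, 0.084, 0], "yaw": 0}
    - {"dp": [-0.08, 0.084, 0], "yaw": 0}
    - {"dp": [-0.08, 0.084, 0], "yaw": 0}
    - {"dp": [-0.08, 0.084, 0], "yaw": 0}
    - {"dp": [0, 0, 0], "yaw": 0}
    - {"dp": [0, 0, 0], "yaw": 0}
  grip: 1

```text
clock: 10.45
eef_pos: [0.4926, -0.162, 0.1336]
tcp_rot: [-0.0, 0.822, 0.569, -0.0]
contact_force: [0.4, -0.4, -0.6]
gripper_width: 0.0002
grip_force: 0.0
```

```bash
python3 - <<'E'
from h import *
st(); print(np.round(robot.state()["qpos"],3))
E
```

```text
t 10.45 jig mm [-28.5 -66.6] z 133.6 tool y angle vs jig y deg -94.95 F [ 0.4 -0.4 -0.6] w 0.0002
[-0.421 -0.086  2.033  0.     1.195 -0.062]
```

Emit:
jog_arm:
  rows:
    - {"dp": [0, -0.024, 0.06], "yaw": 0}
    - {"dp": [0, 0, 0.1], "yaw": 0}
    - {"dp": [0, 0, 0.1], "yaw": 0}
    - {"dp": [0, 0, 0.07], "yaw": 0}
    - {"dp": [0, 0, 0.05], "yaw": 0}
    - {"dp": [0, 0, 0], "yaw": 0}
    - {"dp": [0, 0, 0], "yaw": 0}

```text
clock: 11.15
eef_pos: [0.4862, -0.1587, 0.0389]
tcp_rot: [0.0, 0.822, 0.57, 0.0]
contact_force: [0.1, -0.7, 1.0]
gripper_width: 0.0001
grip_force: 0.0
```

```bash
python3 - <<'E'
from h import *
st()
a=cams.camera("top")["image"][165:260,285:415]; b=cams.camera("scene")["image"][165:275,270:400]
cv2.imwrite("pics/c5.png",np.hstack([cv2.resize(x,(390,330),interpolation=cv2.INTER_CUBIC) for x in (a,b)])[...,::-1])
E
```

```text
t 11.15 jig mm [-35.5 -65.2] z 38.9 tool y angle vs jig y deg -94.84 F [ 0.1 -0.7  1. ] w 0.0001
```

View pics/c5.png

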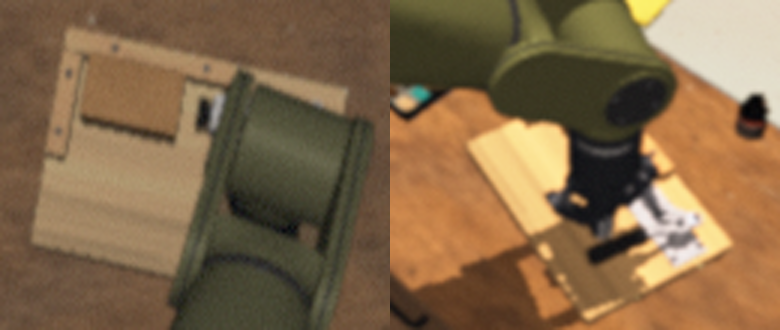

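The fingers are on the block side of the black handle, at about (605,225) in the right half, and clear of it. I'll approach and swing along an arc.

Emit:
jog_arm:
  rows:
    - {"dp": [-0.02, 0, 0], "yaw": 0}
    - {"dp": [-0.02, 0, 0], "yaw": 0}
    - {"dp": [-0.015, 0, 0], "yaw": 0}
    - {"dp": [-0.0324, -0.007, 0], "yaw": -0.05}
    - {"dp": [-0.0324, -0.007, 0], "yaw": -0.05}
    - {"dp": [-0.0324, -0.007, 0], "yaw": -0.05}
    - {"dp": [-0.0324, -0.007, 0], "yaw": -0.05}
    - {"dp": [-0.0324, -0.007, 0], "yaw": -0.05}
    - {"dp": [-0.0324, -0.007, 0], "yaw": -0.05}
    - {"dp": [-0.0324, -0.007, 0], "yaw": -0.05}
    - {"dp": [-0.0324, -0.007, 0], "yaw": -0.05}
    - {"dp": [0, 0, 0], "yaw": 0}

```text
clock: 12.45
eef_pos: [0.4675, -0.2343, 0.0389]
tcp_rot: [-0.001, 0.535, 0.845, 0.002]
contact_force: [0.8, 8.1, 2.4]
gripper_width: -0.0002
grip_force: 3.1
```

```bash
cat >> h.py <<'E'
def arc():
    s=robot.state(); q=s["tcp_rot"]; R=Ro.from_quat([q[1],q[2],q[3],q[0]]).as_matrix()
    Jr=Ro.from_euler("z",th).as_matrix()
    P=np.r_[Jr[:2,:2]@[.0425,-.107]+J0,0]; d=R.T@(np.array(s["eef_pos"])-P); print("rel pivot in tool mm (want 21,-80)",(d[:2]*1000).round(1),"handle angle if following", round(np.arctan2(*(Jr.T@-R[:,1])[1::-1])%6.283-np.radians(175),3))
E
python3 -c "from h import *; st(); arc()"
```

```text
t 12.45 jig mm [ -33.2 -143.1] z 38.9 tool y angle vs jig y deg -49.04 F [0.8 8.1 2.4] w -0.0002
rel pivot in tool mm (want 21,-80) [ 22.5 -80.7] handle angle if following 0.802
```

Emit:
jog_arm:
  rows:
    - {"dp": [-0.0324, -0.007, 0], "yaw": -0.05}
    - {"dp": [-0.0324, -0.007, 0], "yaw": -0.05}
    - {"dp": [-0.0324, -0.007, 0], "yaw": -0.05}
    - {"dp": [-0.0324, -0.007, 0], "yaw": -0.05}
    - {"dp": [-0.0324, -0.007, 0], "yaw": -0.05}
    - {"dp": [-0.0324, -0.007, 0], "yaw": -0.05}
    - {"dp": [-0.0324, -0.007, 0], "yaw": -0.05}
    - {"dp": [-0.0324, -0.007, 0], "yaw": -0.05}
    - {"dp": [-0.0324, -0.007, 0], "yaw": -0.05}
    - {"dp": [0, 0, 0], "yaw": 0}

```text
clock: 13.45
eef_pos: [0.5102, -0.2942, 0.0391]
tcp_rot: [0.0, 0.114, 0.993, -0.0]
contact_force: [-0.1, -0.1, -0.2]
gripper_width: 0.0001
grip_force: 0.0
```

```bash
python3 -c "from h import *; st(); arc()"
```

```text
t 13.45 jig mm [  24.1 -189.2] z 39.1 tool y angle vs jig y deg 2.5 F [-0.1 -0.1 -0.2] w 0.0001
rel pivot in tool mm (want 21,-80) [ 21.9 -81.3] handle angle if following 1.701
```

The force has dropped to zero at 1.70 rad, so it has snapped over. I'll retreat, rise and check.

Emit:
jog_arm:
  rows:
    - {"dp": [0.05, 0, 0], "yaw": 0}
    - {"dp": [0.05, 0, 0], "yaw": 0}
    - {"dp": [0.02, 0, 0], "yaw": 0}
    - {"dp": [0, 0, -0.12], "yaw": 0}
    - {"dp": [0, 0, -0.15], "yaw": 0}
    - {"dp": [0, 0, -0.15], "yaw": 0}
    - {"dp": [0.1, -0.15, 0], "yaw": 0}
    - {"dp": [0.1, -0.15, 0], "yaw": 0}
    - {"dp": [0.1, -0.15, 0], "yaw": 0}
    - {"dp": [0, -0.15, 0], "yaw": 0}
    - {"dp": [0, -0.15, 0], "yaw": 0}
    - {"dp": [0, 0, 0], "yaw": 0}
    - {"dp": [0, 0, 0], "yaw": 0}

```text
clock: 14.75
eef_pos: [0.3641, -0.452, 0.1436]
tcp_rot: [-0.0, 0.115, 0.993, 0.0]
contact_force: [-0.2, 0.7, -0.1]
gripper_width: 0.0001
grip_force: 0.0
```

```bash
python3 - <<'E'
from h import *
st()
a=cams.camera("top")["image"][165:260,285:415]; b=cams.camera("scene")["image"][165:275,270:400]
cv2.imwrite("pics/c6.png",np.hstack([cv2.resize(x,(390,330),interpolation=cv2.INTER_CUBIC) for x in (a,b)])[...,::-1])
E
```

```text
t 14.75 jig mm [ -74.1 -380.6] z 143.6 tool y angle vs jig y deg 2.41 F [-0.2  0.7 -0.1] w 0.0001
```

View pics/c6.png

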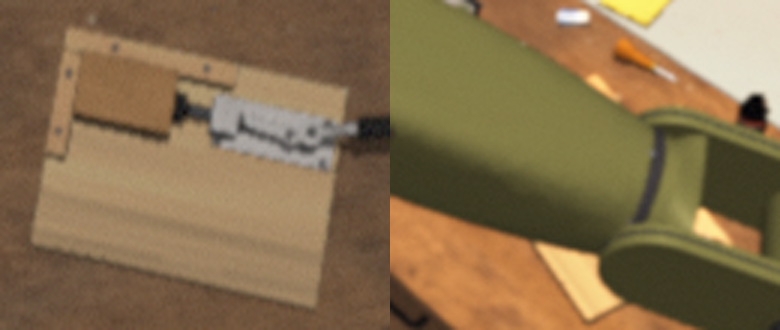

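The left half shows the block tight in the corner of the stop and fence, at (78,50)–(178,72). The foot is on its end at (183,105). The handle lies about 14° beyond the -y line, which puts the lever at about 1.9 rad, locked.

```bash
python3 -c "from h import *; print(job_done())"
```

```text
the job is handed in; nothing more can be done
None
```

The job is handed in at about 15 s of the 51 s allowed: in the last picture the block sits flush against the stop and side fence and the clamp is locked with its foot on the block, but I couldn't measure the foot's force and no verdict came back.

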